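# Lever nuts on the fermenting pot lid

## Task

Tighten the three lever nuts round the lid of the fermenting pot, one after the other: first the red-tipped one, then on round the rim clockwise as seen from above, each turned clockwise. A lever swings loosely by an unknown amount until it takes up on its nut and you feel it turn stiff; counting only from there, give the red nut two quarter turns and each of the other two nuts one quarter turn. Push the levers gently near their ends with the closed fingers rather than pinching them, and leave the jar, ramekin, timer and basket alone.

Things in the scene. Friction and masses are not known exactly. Their poses are not given: they have to be found in the camera images.
- lever1 (a point): end of the lever of nut 1 (red tip, done first): a flat steel bar on edge, 9 mm thick, 16 mm high, reaching 58 mm out from the nut's axis. The point lies 40 mm out from the axis, at mid-thickness and mid-height of the bar; own x axis points outward along the bar, z up. It swings round axis1, in a level plane.
- lever2 (a point): end of the lever of nut 2 (black tip, next clockwise from the red one, done second): a flat steel bar on edge, 9 mm thick, 16 mm high, reaching 58 mm out from the nut's axis. The point lies 40 mm out from the axis, at mid-thickness and mid-height of the bar; own x axis points outward along the bar, z up. It swings round axis2, in a level plane.
- lever3 (a point): end of the lever of nut 3 (black tip, done last): a flat steel bar on edge, 9 mm thick, 16 mm high, reaching 58 mm out from the nut's axis. The point lies 40 mm out from the axis, at mid-thickness and mid-height of the bar; own x axis points outward along the bar, z up. It swings round axis3, in a level plane.
- pot_mid (a point): centre of the lid's flat top, 93 mm above the counter. Pot fixed to the counter: stainless, 190 mm across, aluminium lid 214 mm across. A black knob, 32 mm across and 12 mm high, stands here. The nuts stand 85 mm out, 120 degrees apart. Bars of the levers lie 109 to 125 mm above the counter; below each a nut 26 mm across (up to 104 mm high) and a washer 42 mm across (up to 97 mm high).
- axis1 (a point): upright turning axis of nut 1 and lever 1, at the bar's mid-height, 117 mm above the counter; fixed on the pot. The lever's hub is 22 mm across, up to 126 mm high. Each lever swings clockwise almost freely (0.02 N m) for 9 to 100 degrees until it takes up on its nut, at once stiff.
- axis2 (a point): upright turning axis of nut 2 and lever 2, at the bar's mid-height, 117 mm above the counter; fixed on the pot. The lever's hub is 22 mm across, up to 126 mm high. After take-up lever and nut turn together against a steady drag of about 0.3 N m (7 to 8 N at 40 mm out) and stay where left.
- axis3 (a point): upright turning axis of nut 3 and lever 3, at the bar's mid-height, 117 mm above the counter; fixed on the pot. The lever's hub is 22 mm across, up to 126 mm high. Moving a lever back leaves its nut until the play is used up. The nut's own angle cannot be read; count from take-up by the lever. (tab1 to tab3: unseen marks on the nuts, 18 mm out.)
- jar_mid (a point): bystander: closed glass starter jar, 76 mm across, 94 mm high, loose; its middle
- ramekin_mid (a point): bystander: white ceramic ramekin, 84 mm across, 45 mm high, loose; its middle
- timer_mid (a point): bystander: red round kitchen timer, 66 mm across, 50 mm high, loose; its middle
- basket_mid (a point): bystander: round rattan proofing basket, 215 mm across, 74 mm high, loose; its middle

How it is judged:
By the outcome, as a careful person would: the job done as asked, in the order asked, and still so for the second after the job is handed in, with the robot touching nothing.
It also fails if it takes over 72 s, if anything falls off the work surface, if the arm or the gripper's body presses on something with over 40 N, if the wrist force passes 120 N, or if a joint passes its speed limit or range.

## Robot

A 6-joint arm with a two-finger parallel gripper is mounted at the origin on the work surface. World frame = base frame: x ahead of the robot, y to its left, z up, the work surface at z = 0. Lengths are in m, angles in degrees, forces in N, time in s.
With the tool pointing down it reaches from about 0.4 to 0.825 m from the base axis. Payload 7 kg.
Tool frame: the origin (TCP) lies on the centre line of the jaws, within the pads' length; the fingertips stand 17 mm ahead of it and the grasp point (between the pads) lies 2 mm behind it; z points along the fingers, y is the direction in which the jaws open and shut (so a half turn about z gives the same grasp; the last joint's range is limited). The gripper opens to 88 mm and grips with 3 to 60 N. Pads are 19 mm wide; open, the fingers measure 130 mm over their backs; the gripper's body (78 mm by 193 mm) begins 47 mm behind the grasp point.
Start: joints at [81.423, 20.546, 0.682, 0, -70.136, -16.507], TCP at [0.286, 0.611, 0.244] pointing down, gripper open.
Joint ranges: [-176.03, 176.03], [-82.01, 121.73], [-58.28, 71.71], [-173.87, 95.51], [-174.79, -0.11], [-173.66, 173.66]. Speed limits (degrees/s): [136.94, 136.94, 172.46, 180, 180, 180].

## Interface

Orientations are given as [roll, pitch, yaw] about the fixed x, y, z axes, in that order (R = Rz(yaw) Ry(pitch) Rx(roll)).
In Python, from plant import telemetry, vision, close_job, recognise, silhouettes, place_of gives the robot as it stands.
- The arm moves only by the shell command python3 -m handwheel 'ROWS'. ROWS is JSON, a list that holds one entry, the list of rows, each a list of 5 numbers: the shift along the tool's x, y, z in m, then the turn about the tool's z in rad, then the closure, from 0 (fully open) to 1 (shut). In form: [[[tx, ty, tz, yaw, gripper], ...]]. A call has 1 to 20 rows; each row shifts and turns the commanded pose from where the row before left it, along the tool's axes as they then stand; what a row does not reach is not made up. A row lasts 1/12 s, in which the tool goes at most 41.7 mm and 7.16 degrees, less where a joint would pass 70% of its speed; a pose out of reach is approached as far as the arm can. A call with a gripper value outside its range is refused whole. The fingers move at their own pace and stop on an object; the grip force is fixed at half the most. Time passes only in rows, so rows that do not move let the fingers close. It gives the time, the measured TCP pose, the force and the opening at its end, in the units of the state.
- telemetry.get_obs(): the state, without advancing time (a new reading comes with each control period).
- vision.snapshot(name): name is "scene" or "top" or "wrist"; returns a dict with "color" (384x512x3 uint8, red, green, blue), "mtx" (3x3 intrinsics, pixels), "cam_to_world" (4x4, takes a point from camera to world coordinates); the wrist camera has in their place "tool_from_camera" (4x4, takes a point from camera to tool coordinates, whose origin is the TCP and whose axes are the flange's). Camera axes: x right, y down, z forward; pixel columns grow to the right and rows downward; lengths in m; the calibration is good to about 2 mm. A picture is of the moment at which its call begins: read the wrist's pose just before it. There is no depth.
- close_job(): hands the job in, once; it reports no verdict.
Trained networks look in a picture, given as the dict that the camera call returned (one of the last four; its "shot" number tells which), for a name from the list of things; names that differ only in an ending like _2 or _b are one class to them, and where a whole thing is asked for, a point or a joint stands for the part that bears it (a point fixed in the world has none). Each returns a list of dicts, best first, with "conf" (0 to 1); they miss things now and then, are a little off and sometimes report something else, mostly with a low value. They report only what shows in the picture. A call takes as long as a camera call.
- recognise(name, picture): "xy" ([column, row] in pixels, amid what is visible of it).
- silhouettes(name, picture): "region" (384x512 bool, what is visible of it) and "xy" ([column, row] in pixels, amid what is visible of it).
- place_of(name, picture): "xy" ([column, row] in pixels: a listed point, or the origin of a listed thing).
The state is a dict: "clock": time; "joint_pos": joint angles; "qvel": joint speeds; "tau": joint torques, N m; "tool_pos": TCP position; "orientation": TCP orientation; "force": force on the tool from outside, world axes, zero at the start; "moment": the same for the moment, N m; "opening": finger opening in m.
Only numpy, scipy, OpenCV 4.12 (cv2) and the standard library are available. Lean on these libraries where they do the work, as an engineer would, in place of code of your own. Each camera call takes 0.05 s, during which the arm holds its last target.

## Working session

There is one attempt and no reset: what is moved stays moved. The work goes in short steps, Python scripts to look and compute and a shell command to move; the robot and the scene stay as the last step left them, time stands still between calls to the robot, and variables do not carry over. Pictures are saved under pics/ and viewed, and the job is handed in when it is done.

```bash
ls; mkdir -p pics; cat > h.py <<'E'
import numpy as np, cv2
from plant import telemetry, vision, recognise, silhouettes, place_of
def ray(p,xy):
    K=np.array(p["mtx"]);T=np.array(p["cam_to_world"])
    d=T[:3,:3]@np.linalg.solve(K,[xy[0],xy[1],1]);return T[:3,3],d
def at(p,xy,z):
    o,d=ray(p,xy);return o+d*(z-o[2])/d[2]
def save(p,n): cv2.imwrite("pics/"+n,p["color"][:,:,::-1])
def proj(p,X):
    T=np.linalg.inv(np.array(p["cam_to_world"]));c=T[:3,:3]@np.array(X)+T[:3,3];u=np.array(p["mtx"])@c;return u[:2]/u[2]
E
python3 - <<'E'
from h import *
s=telemetry.get_obs();print(s)
Z=dict(lever1=.117,lever2=.117,lever3=.117,axis1=.117,axis2=.117,axis3=.117,pot_mid=.093,jar_mid=.047,ramekin_mid=.022,timer_mid=.025,basket_mid=.037)
for n in("top","scene"):
    p=vision.snapshot(n);save(p,n+"0.png")
    for k,z in Z.items():
        for r in place_of(k,p)[:3]:
            print(n,k,np.round(r["xy"],1),round(r["conf"],2),np.round(at(p,r["xy"],z),4))
E
```

```text
pics
{'clock': 0.0, 'joint_pos': array([ 8.14232332e+01,  2.05909755e+01,  6.35158071e-01, -2.00796459e-02,
       -7.01357464e+01, -1.65050955e+01]), 'qvel': array([ 0.02761881, -0.07068958,  0.00029182, -0.12300239, -0.01211225,
       -0.02070093]), 'tau': array([-1.51809985e-03, -5.82716274e+01,  2.93045425e+01,  6.99707955e+00,
        6.85101666e-03, -1.68971201e-04]), 'tool_pos': array([0.28598903, 0.61092417, 0.24263849]), 'orientation': array([ 1.79906846e+02, -7.91737782e-03, -2.50886938e+01]), 'force': array([-0.43144788, -0.17223667,  0.4060278 ]), 'moment': array([-0.03382354,  0.04079745, -0.03050258]), 'opening': 0.08734267202581829}
top lever1 [292.2 215.7] 0.65 [ 0.4452 -0.0619  0.117 ]
top lever1 [258.2 150.2] 0.52 [0.6225 0.0305 0.117 ]
top lever2 [292.2 215.7] 0.65 [ 0.4452 -0.0619  0.117 ]
top lever2 [258.2 150.2] 0.52 [0.6225 0.0305 0.117 ]
top lever3 [292.2 215.7] 0.65 [ 0.4452 -0.0619  0.117 ]
top lever3 [258.2 150.2] 0.52 [0.6225 0.0305 0.117 ]
top axis1 [268.9 154. ] 0.87 [0.6123 0.0013 0.117 ]
top axis1 [283.4 201.7] 0.67 [ 0.4824 -0.0384  0.117 ]
top axis1
[... 1213 characters left out ...]
7 0.117 ]
scene axis1 [247.2 169.8] 0.69 [ 0.4696 -0.0403  0.117 ]
scene axis2 [195.4 179.3] 0.94 [ 0.5759 -0.1524  0.117 ]
scene axis2 [383.9 291.8] 0.73 [0.7177 0.4117 0.117 ]
scene axis2 [247.2 169.8] 0.69 [ 0.4696 -0.0403  0.117 ]
scene axis3 [195.4 179.3] 0.94 [ 0.5759 -0.1524  0.117 ]
scene axis3 [383.9 291.8] 0.73 [0.7177 0.4117 0.117 ]
scene axis3 [247.2 169.8] 0.69 [ 0.4696 -0.0403  0.117 ]
scene pot_mid [224.7 191.4] 0.57 [ 0.5607 -0.066   0.093 ]
scene jar_mid [385.6 231.5] 0.63 [0.4647 0.3782 0.047 ]
scene ramekin_mid [144.6 171.3] 0.94 [ 0.5202 -0.3988  0.022 ]
scene timer_mid [198.9 150.8] 0.69 [ 0.3412 -0.2996  0.025 ]
scene basket_mid [387.3 289.8] 0.61 [0.6441 0.4216 0.037 ]
```

```bash
python3 - <<'E'
import cv2
a=cv2.imread("pics/top0.png")[120:250,220:370];cv2.imwrite("pics/top0c.png",cv2.resize(a,None,fx=5,fy=4.5,interpolation=2))
a=cv2.imread("pics/scene0.png")[130:240,150:290];cv2.imwrite("pics/scene0c.png",cv2.resize(a,None,fx=5,fy=5,interpolation=2))
E
```

```text
(no output)
```

View pics/top0.png

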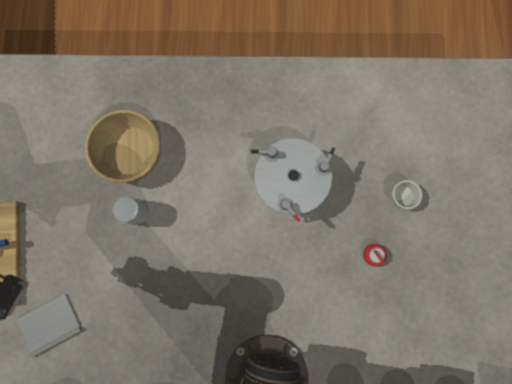

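```bash
sleep 1
```

```text
(no output)
```

View pics/top0c.png

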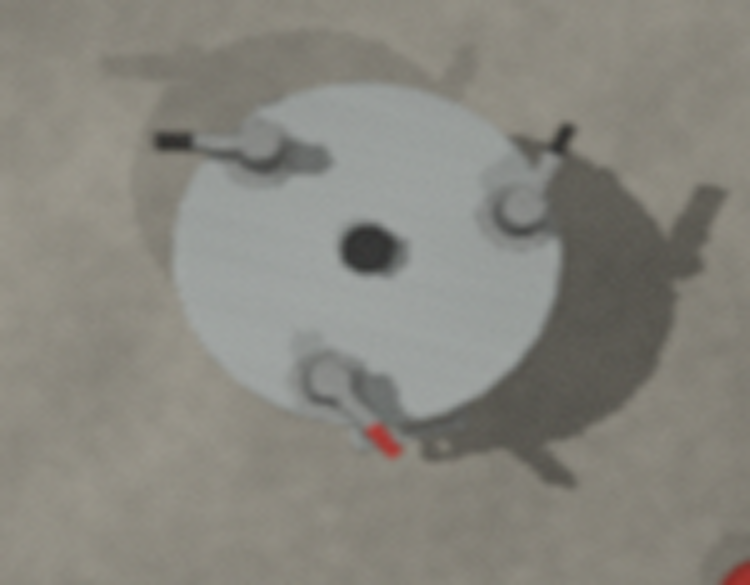

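View pics/scene0c.png

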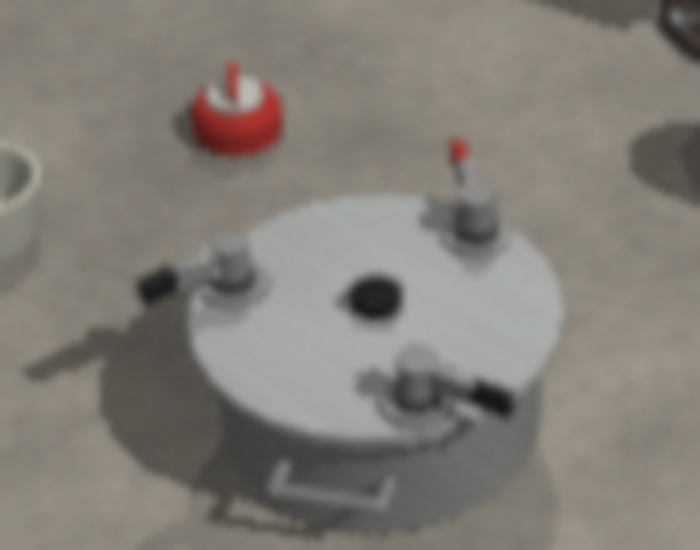

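View pics/scene0.png

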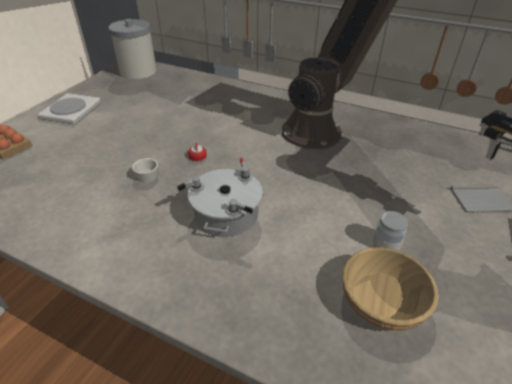

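Top view: knob at (294,175), red nut hub at (284,202) with its tip toward lower right. The next nut clockwise (image lower-left to upper-left) is at (269,154) with its tip at (254,151), and the third is at (324,165) with its tip at (332,151). I'll go above the pot for a closer look with the wrist camera.

```bash
python3 -m handwheel '[[[0.0267,0.0253,-0.005,0,1],[0.0267,0.0253,-0.005,0,1],[0.0267,0.0253,-0.005,0,1],[0.0267,0.0253,-0.005,0,1],[0.0267,0.0253,-0.005,0,1],[0.0267,0.0253,-0.005,0,1],[0.0267,0.0253,-0.005,0,1],[0.0267,0.0253,-0.005,0,1],[0.0267,0.0253,-0.005,0,1],[0.0267,0.0253,-0.005,0,1],[0.0267,0.0253,-0.005,0,1],[0.0267,0.0253,-0.005,0,1],[0.0267,0.0253,-0.005,0,1],[0.0267,0.0253,-0.005,0,1],[0.0267,0.0253,-0.005,0,1],[0.0267,0.0253,-0.005,0,1],[0.0267,0.0253,-0.005,0,1],[0.0267,0.0253,-0.005,0,1],[0.0267,0.0253,-0.005,0,1],[0.0267,0.0253,-0.005,0,1]]]'
cat >> h.py <<'E'
from scipy.spatial.transform import Rotation as Ro
def wrist():
    s=telemetry.get_obs();p=vision.snapshot("wrist")
    T=np.eye(4);T[:3,:3]=Ro.from_euler("xyz",s["orientation"],degrees=True).as_matrix();T[:3,3]=s["tool_pos"]
    p["cam_to_world"]=T@np.array(p["tool_from_camera"]);return s,p
E
python3 - <<'E'
from h import *
s,p=wrist();print(s["clock"],s["tool_pos"],s["orientation"],s["joint_pos"],s["force"]);save(p,"w1.png")
print(np.round(p["tool_from_camera"],3))
for k,z in dict(lever1=.117,axis1=.117,pot_mid=.093).items():
  for r in place_of(k,p)[:4]: print(k,np.round(r["xy"],1),round(r["conf"],2),np.round(at(p,r["xy"],z),4))
E
```

```text
clock: 2.87
tool_pos: [0.5556, -0.0752, 0.3442]
orientation: [-180.0, -0.0, -25.1]
force: [0.6, 0.4, 0.2]
opening: 0.0002
2.8667 [ 0.55560718 -0.07524869  0.34416172] [-1.79972669e+02 -3.69105159e-02 -2.50811390e+01] [ 1.22914843e+01  6.86956224e+00 -4.43550278e+00  6.98254690e-04
 -7.86490123e+01  5.26272483e+01] [0.55726688 0.42945562 0.22398577]
[[ 0.    -0.96  -0.28   0.075]
 [ 1.     0.     0.     0.   ]
 [ 0.    -0.28   0.96  -0.14 ]
 [ 0.     0.     0.     1.   ]]
lever1 [308.2  90.2] 0.84 [ 0.6117 -0.1695  0.117 ]
lever1 [155.  157.4] 0.69 [0.6188 0.03   0.117 ]
lever1 [262.4 231.4] 0.4 [ 0.474  -0.0483  0.117 ]
axis1 [304.9 126. ] 0.8 [ 0.5759 -0.1507  0.117 ]
axis1 [183.6 141.6] 0.67 [ 0.6209 -0.011   0.117 ]
axis1 [259.7 232.8] 0.62 [ 0.4737 -0.0442  0.117 ]
pot_mid [251.9 164.9] 0.61 [ 0.556  -0.0713  0.093 ]
```

View pics/w1.png

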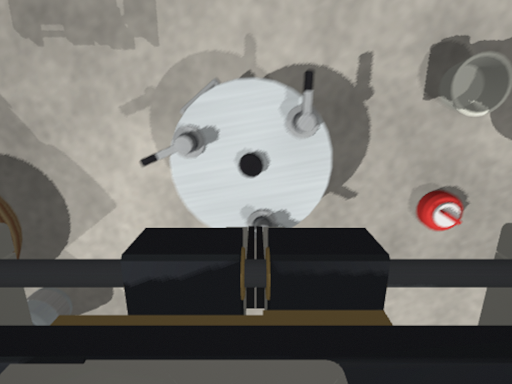

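The wrist picture shows the knob at (252,165), nut 3 at (303,122) and nut 2 at (187,142). The red nut at (262,218) is partly hidden by the gripper. I'll back off and turn so that it comes clear.

```bash
python3 -m handwheel '[[[-0.0127,0.027,0,0,1],[-0.0127,0.027,0,0,1],[-0.0127,0.027,0,0,1],[0,0,0,-0.12,1],[0,0,0,-0.12,1],[0,0,0,-0.12,1],[0,0,0,-0.12,1],[0,0,0,-0.12,1],[0,0,0,-0.12,1],[0,0,0,-0.12,1],[0,0,0,-0.12,1],[0,0,0,-0.12,1],[0,0,0,-0.05,1],[0,0,0,0,1],[0,0,0,0,1],[0,0,0,0,1]]]'
python3 - <<'E'
from h import *
s,p=wrist();print(s["clock"],s["tool_pos"],s["orientation"],s["joint_pos"],s["force"]);save(p,"w2.png")
print(p["mtx"])
for k,z in dict(lever1=.117,axis1=.117,pot_mid=.093).items():
  for r in place_of(k,p)[:4]: print(k,np.round(r["xy"],1),round(r["conf"],2),np.round(at(p,r["xy"],z),4))
E
```

```text
clock: 4.4
tool_pos: [0.4864, -0.1299, 0.3436]
orientation: [180.0, -0.0, 39.6]
force: [0.6, 0.1, -0.3]
opening: 0.0005
4.4 [ 0.48635068 -0.12992167  0.34364938] [ 1.79995458e+02 -1.53968768e-02  3.96027103e+01] [ 7.43608481e+00  1.11547634e+00 -1.07826028e+01 -4.44811394e-03
 -7.80864693e+01  1.22167543e+02] [ 0.60852719  0.08246755 -0.28074941]
[[302.39063719   0.         254.95049281]
 [  0.         302.39063719 192.14753348]
 [  0.           0.           1.        ]]
lever1 [351.5 107.2] 0.81 [ 0.6134 -0.171   0.117 ]
lever1 [195.1 163.4] 0.69 [ 0.4433 -0.0699  0.117 ]
axis1 [195.5 130.2] 0.81 [ 0.4759 -0.0464  0.117 ]
axis1 [317.8 121.4] 0.81 [ 0.5764 -0.1517  0.117 ]
axis1 [245.    3.6] 0.69 [ 0.6169 -0.0079  0.117 ]
pot_mid [255.   87.1] 0.63 [ 0.5596 -0.0692  0.093 ]
pot_mid [389.2 241.8] 0.32 [ 0.5213 -0.3471  0.093 ]
```

View pics/w2.png

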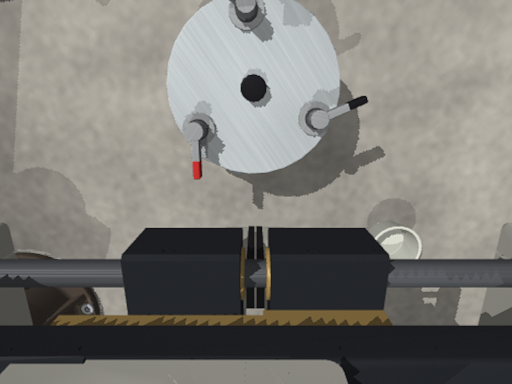

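```bash
python3 - <<'E'
import cv2
a=cv2.imread("pics/w2.png")[0:200,150:400];a=cv2.resize(a,None,fx=3,fy=3,interpolation=cv2.INTER_CUBIC);cv2.imwrite("pics/w2c.png",a)
E
```

```text
(no output)
```

View pics/w2c.png

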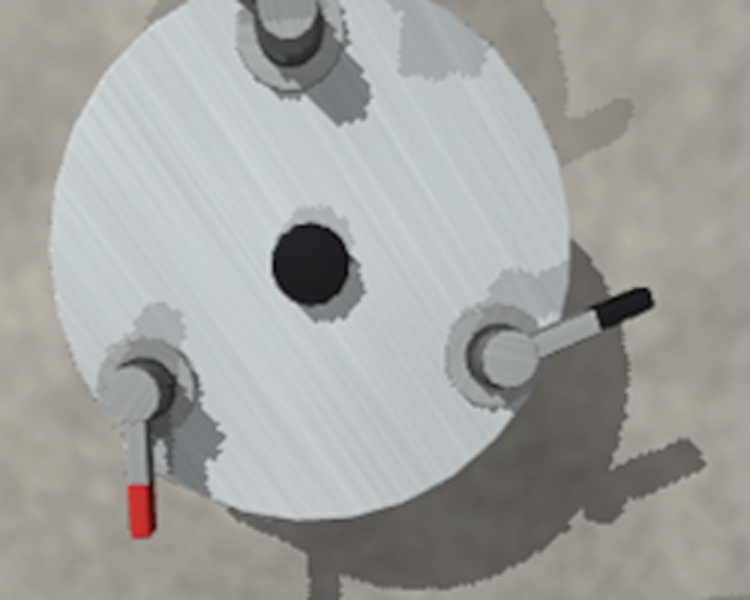

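```bash
cat > fit.py <<'E'
from h import *
from scipy.optimize import least_squares
H=np.array([[133,393],[289,10],[510,358]])/3+[150,0]; K=np.array([310,263])/3+[150,0]
import pickle
def geom(mid,th):
    return [np.array(mid)+.085*np.array([np.cos(np.radians(th-120*i)),np.sin(np.radians(th-120*i))]) for i in range(3)]
if __name__=="__main__":
    T=np.eye(4);T[:3,:3]=Ro.from_euler("xyz",[180,0,39.6],degrees=True).as_matrix();T[:3,3]=[.48635,-.12992,.34365]
    p=dict(mtx=[[302.39,0,254.95],[0,302.39,192.15],[0,0,1]])
    p["cam_to_world"]=T@np.array([[0,-.96,-.28,.075],[1,0,0,0],[0,-.28,.96,-.14],[0,0,0,1]])
    print(np.round(p["cam_to_world"],3))
    P=[at(p,h,.126)[:2] for h in H];k=at(p,K,.105)[:2]
    print(P,k)
    f=lambda q:np.r_[tuple(g-x for g,x in zip(geom(q[:2],q[2]),P))+(q[:2]-k,)]
    r=least_squares(f,[.556,-.073,155],x_scale=[.1,.1,50]);print(r.x,np.round(r.fun*1000,1),geom(r.x[:2],r.x[2]))
    e=at(p,np.array([140.5,513])/3+[150,0],.125)[:2];print(e)
E
python3 fit.py
```

```text
[[ 0.637 -0.74  -0.216  0.544]
 [-0.771 -0.612 -0.178 -0.082]
 [ 0.     0.28  -0.96   0.484]
 [ 0.     0.     0.     1.   ]]
[array([ 0.47591051, -0.04703058]), array([ 0.61598375, -0.01102251]), array([ 0.57877459, -0.15064666])] [ 0.55719226 -0.06882796]
[ 5.56965278e-01 -6.93819274e-02  1.64761866e+02] [-1.  -0.   1.3  1.5 -0.2 -0.9 -0.2 -0.6] [array([ 0.47495373, -0.04704126]), array([ 0.61731864, -0.00952818]), array([ 0.57862347, -0.15157635])]
[ 0.43923833 -0.07757071]
```

```bash
python3 - <<'E'
from h import *
p=vision.snapshot("scene");save(p,"s2.png")
s=telemetry.get_obs();t=s["tool_pos"];print(proj(p,t),proj(p,t-[0,0,.017]),proj(p,t+[0,0,.05]))
u=proj(p,t).astype(int);a=p["color"][max(0,u[1]-75):u[1]+45,u[0]-80:u[0]+80,::-1];cv2.imwrite("pics/s2c.png",cv2.resize(a,None,fx=5,fy=5,interpolation=2))
a=cv2.imread("pics/w2.png")[200:384,100:420];cv2.imwrite("pics/w2d.png",cv2.resize(a,None,fx=2.5,fy=2.5,interpolation=2))
E
```

```text
[213.17409945  95.34486517] [213.57365782 101.22083603] [211.94787773  77.31184724]
```

View pics/s2c.png

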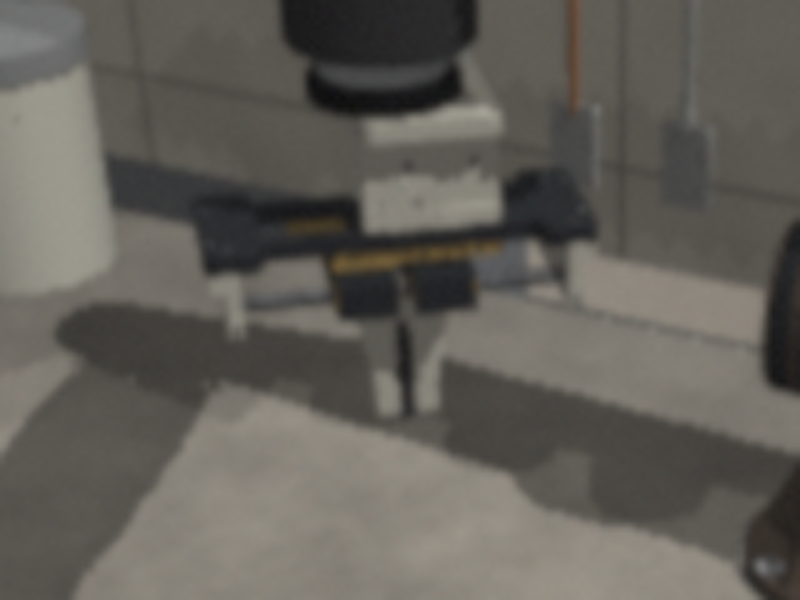

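View pics/w2d.png

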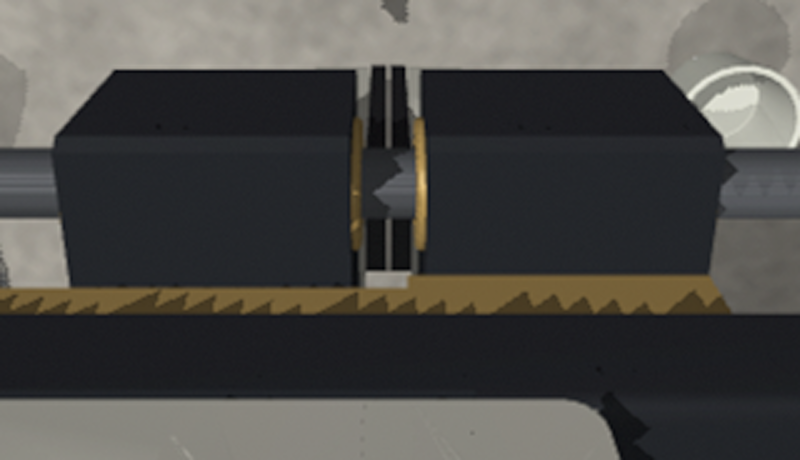

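```bash
python3 -m handwheel '[[[0.0005,-0.0405,0,0.0,1],[0,0,0.037,0,1],[0,0,0.037,0,1],[0,0,0.037,0,1],[0,0,0.037,0,1],[0,0,0.037,0,1],[0,0,0.0375,0,1],[0,0,0,0,1],[0,0,0,0,1],[0,0,0,0,1]]]'
python3 - <<'E'
from h import *
s,p=wrist();print(s["clock"],s["tool_pos"],s["orientation"],s["joint_pos"],s["force"]);save(p,"w3.png")
E
```

```text
clock: 5.48
tool_pos: [0.4623, -0.0991, 0.1228]
orientation: [179.9, -0.1, 39.7]
force: [1.4, 0.3, 0.3]
opening: 0.0003
5.4833 [ 0.46231708 -0.09911052  0.1228422 ] [ 1.79921259e+02 -5.58561843e-02  3.96845022e+01] [ 1.18684672e+01  8.31250791e+00 -3.37098110e+01  5.87406149e-02
 -4.78915507e+01  1.17776642e+02] [1.35162916 0.26597105 0.25804547]
```

View pics/w3.png

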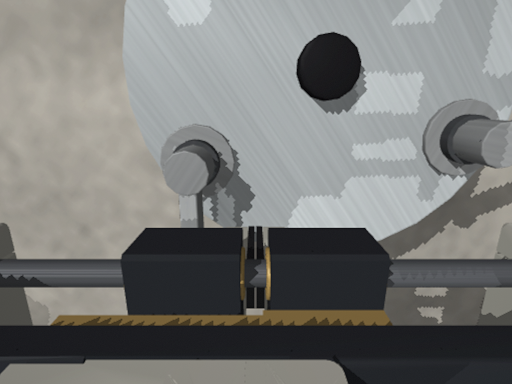

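The fingers stand behind the red lever (hub at (190,172), bar at columns 185–203), inside the arc it came from. Now I'll push in 4° steps.

```bash
python3 -m handwheel '[[[0,0,0.002,0,1],[0,0,0,0,1]]]' | grep -v open
f(){ grep -v -e opening | tr '\n' ' '; echo; }
python3 -m handwheel '[[[-0.002,-0.00314,0,0.0698,1],[0,0,0,0,1]]]' |f
python3 -m handwheel '[[[-0.002,-0.00314,0,0.0698,1],[0,0,0,0,1]]]' |f
python3 -m handwheel '[[[-0.002,-0.00314,0,0.0698,1],[0,0,0,0,1]]]' |f
python3 -m handwheel '[[[-0.002,-0.00314,0,0.0698,1],[0,0,0,0,1]]]' |f
python3 -m handwheel '[[[-0.002,-0.00314,0,0.0698,1],[0,0,0,0,1]]]' |f
python3 -m handwheel '[[[-0.002,-0.00314,0,0.0698,1],[0,0,0,0,1]]]' |f
```

```text
clock: 5.7
tool_pos: [0.462, -0.0989, 0.1206]
orientation: [179.9, -0.2, 39.7]
force: [0.7, 0.3, 0.1]
clock: 5.87 tool_pos: [0.4575, -0.0978, 0.1201] orientation: [180.0, -0.1, 35.5] force: [0.8, -1.0, -0.3] 
clock: 6.03 tool_pos: [0.454, -0.0964, 0.1198] orientation: [180.0, -0.1, 31.6] force: [-0.9, -0.6, -1.2] 
clock: 6.2 tool_pos: [0.4507, -0.0948, 0.1196] orientation: [180.0, -0.0, 27.7] force: [-0.1, -0.1, 0.2] 
clock: 6.37 tool_pos: [0.4474, -0.093, 0.1194] orientation: [180.0, -0.0, 23.7] force: [0.4, 0.2, 0.2] 
clock: 6.53 tool_pos: [0.4443, -0.0909, 0.1193] orientation: [180.0, -0.0, 19.7] force: [-0.5, -1.0, 0.0] 
clock: 6.7 tool_pos: [0.4414, -0.0887, 0.1192] orientation: [-180.0, -0.0, 15.8] force: [-0.0, 1.0, 0.5]
```

```bash

f(){ grep -v -e opening | tr '\n' ' '; echo; }
python3 -m handwheel '[[[-0.002,-0.00314,0,0.0698,1],[0,0,0,0,1]]]' |f
python3 -m handwheel '[[[-0.002,-0.00314,0,0.0698,1],[0,0,0,0,1]]]' |f
python3 -m handwheel '[[[-0.002,-0.00314,0,0.0698,1],[0,0,0,0,1]]]' |f
python3 -m handwheel '[[[-0.002,-0.00314,0,0.0698,1],[0,0,0,0,1]]]' |f
python3 -m handwheel '[[[-0.002,-0.00314,0,0.0698,1],[0,0,0,0,1]]]' |f
python3 -m handwheel '[[[-0.002,-0.00314,0,0.0698,1],[0,0,0,0,1]]]' |f
python3 -m handwheel '[[[-0.002,-0.00314,0,0.0698,1],[0,0,0,0,1]]]' |f
python3 -m handwheel '[[[-0.002,-0.00314,0,0.0698,1],[0,0,0,0,1]]]' |f
python3 - <<'E'
from h import *
s,p=wrist();save(p,"w4.png")
E
```

```text
clock: 6.87 tool_pos: [0.4386, -0.0862, 0.1191] orientation: [-180.0, -0.0, 11.8] force: [-0.0, 0.3, -0.6] 
clock: 7.03 tool_pos: [0.436, -0.0835, 0.1191] orientation: [-180.0, 0.0, 7.8] force: [1.0, -0.5, 0.2] 
clock: 7.2 tool_pos: [0.4337, -0.081, 0.1192] orientation: [180.0, -0.0, 3.8] force: [1.7, -3.2, -0.8] 
clock: 7.37 tool_pos: [0.4315, -0.0781, 0.1192] orientation: [180.0, -0.0, -0.2] force: [0.4, -4.8, -0.3] 
clock: 7.53 tool_pos: [0.4293, -0.0749, 0.1191] orientation: [180.0, 0.0, -4.2] force: [0.0, -4.2, -0.5] 
clock: 7.7 tool_pos: [0.4274, -0.0716, 0.119] orientation: [180.0, 0.0, -8.2] force: [-0.3, -4.4, 0.1] 
clock: 7.87 tool_pos: [0.4258, -0.0681, 0.119] orientation: [180.0, 0.0, -12.2] force: [-0.8, -5.2, 0.5] 
clock: 8.03 tool_pos: [0.4243, -0.0646, 0.1189] orientation: [180.0, 0.1, -16.1] force: [-1.9, -3.8, 1.3]
```

View pics/w4.png

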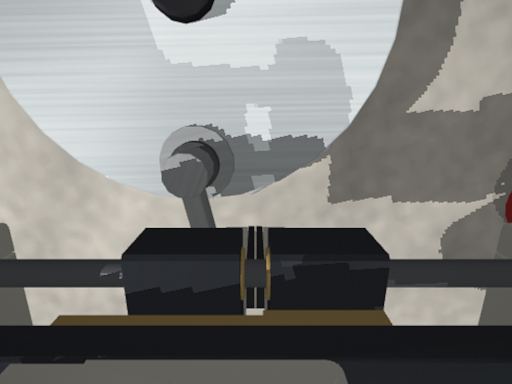

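Take-up was felt as the tool yaw passed from about 8° to 4° (force jumped from <1 N to a steady ~4.5 N). The bar is seen from (190,195) to (207,228), leaning toward the finger's outer corner. I'll measure it more closely.

```bash
python3 - <<'E'
import cv2
a=cv2.imread("pics/w4.png")[120:235,130:300];cv2.imwrite("pics/w4c.png",cv2.resize(a,None,fx=4.5,fy=4.5,interpolation=2))
E
```

```text
(no output)
```

View pics/w4c.png

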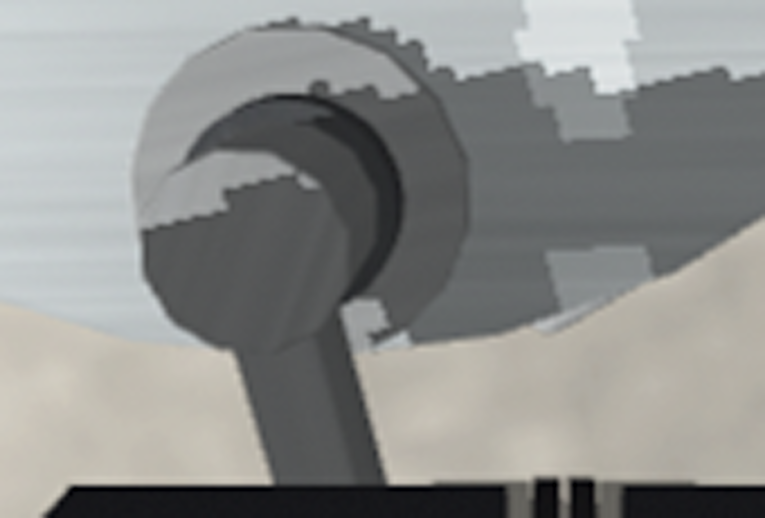

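```bash
cat >> h.py <<'E'
def wpose(pos,rpy):
    T=np.eye(4);T[:3,:3]=Ro.from_euler("xyz",rpy,degrees=True).as_matrix();T[:3,3]=pos
    return dict(mtx=[[302.39,0,254.95],[0,302.39,192.15],[0,0,1]],cam_to_world=T@np.array([[0,-.96,-.28,.075],[1,0,0,0],[0,-.28,.96,-.14],[0,0,0,1]]))
E
python3 - <<'E'
from h import *
p=wpose([.4243,-.0646,.1189],[180,.1,-16.1])
g=lambda x,y,z:at(p,(x/4.5+130,y/4.5+120),z)[:2]
h=g(245,250,.126);print(h)
for a,b in(((237,352),(272,485)),((318,340),(348,485)),((277,346),(310,485))):
    A,B=g(*a,.125),g(*b,.125);print(A,B,np.degrees(np.arctan2(*(B-A)[::-1])))
B=g(310,485,.125);print(np.degrees(np.arctan2(*(B-h)[::-1])))
E
```

```text
[ 0.47543404 -0.04631159]
[ 0.46534047 -0.04155415] [ 0.45036978 -0.04006204] 174.30820989484806
[ 0.4642498  -0.04999611] [ 0.44813312 -0.04781112] 172.27931273509932
[ 0.4648087  -0.04573117] [ 0.44925145 -0.04393658] 173.4197864171672
174.81691272908006
```

Lever 1 now points to about 174° and took up near 195° (±2°), so its target is about 15°. I'll move the contact 8 mm inward and turn on 80°.

```bash

f(){ grep -v -e opening | tr '\n' ' '; echo; }
python3 -m handwheel '[[[0.008,-0.0014,0,0,1],[0,0,0,0,1]]]' |f
python3 -m handwheel '[[[-0.0019,-0.00258,0,0.0698,1],[-0.0019,-0.00258,0,0.0698,1],[-0.0019,-0.00258,0,0.0698,1],[-0.0019,-0.00258,0,0.0698,1],[-0.0019,-0.00258,0,0.0698,1],[-0.0019,-0.00258,0,0.0698,1],[-0.0019,-0.00258,0,0.0698,1],[-0.0019,-0.00258,0,0.0698,1],[-0.0019,-0.00258,0,0.0698,1],[-0.0019,-0.00258,0,0.0698,1],[0,0,0,0,1]]]' |f
python3 -m handwheel '[[[-0.0019,-0.00258,0,0.0698,1],[-0.0019,-0.00258,0,0.0698,1],[-0.0019,-0.00258,0,0.0698,1],[-0.0019,-0.00258,0,0.0698,1],[-0.0019,-0.00258,0,0.0698,1],[-0.0019,-0.00258,0,0.0698,1],[-0.0019,-0.00258,0,0.0698,1],[-0.0019,-0.00258,0,0.0698,1],[-0.0019,-0.00258,0,0.0698,1],[-0.0019,-0.00258,0,0.0698,1],[0,0,0,0,1]]]' |f
python3 - <<'E'
from h import *
s,p=wrist();save(p,"w5.png");print(s["joint_pos"])
a=p["color"][100:235,130:300,::-1];cv2.imwrite("pics/w5c.png",cv2.resize(a,None,fx=4.4,fy=4.4,interpolation=2))
E
```

```text
clock: 8.25 tool_pos: [0.4338, -0.0654, 0.119] orientation: [180.0, -0.0, -16.0] force: [-0.6, -3.8, 0.4] 
clock: 9.17 tool_pos: [0.4307, -0.034, 0.1187] orientation: [179.9, 0.1, -56.4] force: [-4.0, -3.9, 2.2] 
clock: 10.08 tool_pos: [0.4504, -0.0084, 0.1185] orientation: [179.9, 0.0, -96.4] force: [-6.3, 2.3, 1.3] 
[ 24.04776209   6.67340884 -36.37237913  -0.13839301 -47.03890792
 -30.33698018]
```

View pics/w5c.png

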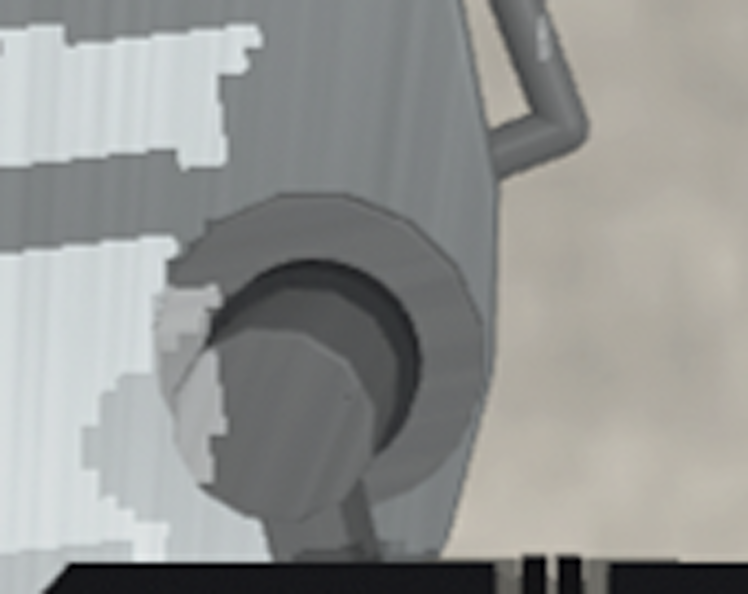

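```bash
python3 - <<'E'
from h import *
p=wpose([.4504,-.0084,.1185],[179.9,0,-96.4])
g=lambda x,y,z:at(p,(x/4.4+130,y/4.4+100),z)[:2]
h=g(276,425,.126);B=g(317,560,.125);print(h,B,np.degrees(np.arctan2(*(B-h)[::-1])))
a,b=g(265,522,.125),g(280,560,.125);print(np.degrees(np.arctan2(*(b-a)[::-1])))
E
```

```text
[ 0.47492965 -0.04561518] [ 0.47334822 -0.02975701] 95.69487787611928
100.77888858675321
```

```bash

f(){ grep -v -e opening | tr '\n' ' '; echo; }
python3 -m handwheel '[[[-0.0019,-0.00258,0,0.0698,1],[-0.0019,-0.00258,0,0.0698,1],[-0.0019,-0.00258,0,0.0698,1],[-0.0019,-0.00258,0,0.0698,1],[-0.0019,-0.00258,0,0.0698,1],[-0.0019,-0.00258,0,0.0698,1],[-0.0019,-0.00258,0,0.0698,1],[-0.0019,-0.00258,0,0.0698,1],[-0.0019,-0.00258,0,0.0698,1],[-0.0019,-0.00258,0,0.0698,1],[0,0,0,0,1]]]' |f
python3 -m handwheel '[[[-0.0019,-0.00258,0,0.0698,1],[-0.0019,-0.00258,0,0.0698,1],[-0.0019,-0.00258,0,0.0698,1],[-0.0019,-0.00258,0,0.0698,1],[-0.0019,-0.00258,0,0.0698,1],[-0.0019,-0.00258,0,0.0698,1],[-0.0019,-0.00258,0,0.0698,1],[-0.0019,-0.00258,0,0.0698,1],[0,0,0,0,1]]]' |f
python3 -m handwheel '[[[0,0.003,0,0,1],[-0.02,0.01,-0.037,0,1],[-0.03,0,-0.029,0,1],[-0.03,0,-0.029,0,1],[-0.01,0,-0.04,0,1],[0,0,-0.04,0,1],[0,0,0,0,1],[0,0,0,0,1]]]' |f
python3 - <<'E'
from h import *
s,p=wrist();save(p,"w6.png");print(s["tool_pos"],s["orientation"],s["joint_pos"])
E
```

```text
clock: 11.05 tool_pos: [0.4818, -0.0016, 0.1186] orientation: [179.9, 0.0, -136.4] force: [-3.9, 3.5, 0.5] 
clock: 11.8 tool_pos: [0.5049, -0.012, 0.1185] orientation: [179.9, -0.0, -168.4] force: [-3.7, 4.1, -0.5] 
clock: 12.47 tool_pos: [0.5917, 0.0185, 0.2957] orientation: [180.0, 0.4, -168.1] force: [-0.5, 0.2, -1.3] 
[0.59174201 0.01846988 0.29566155] [ 179.9556768     0.38695793 -168.12191145] [ 2.07009842e+01  1.08722973e+01 -5.79401831e+00  1.62681457e-02
 -7.29445076e+01 -9.88274646e+01]
```

View pics/w6.png

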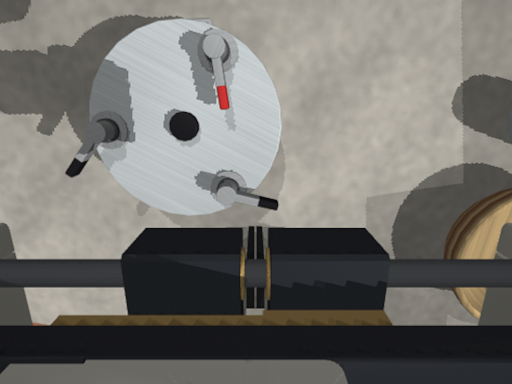

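```bash
python3 - <<'E'
import cv2
a=cv2.imread("pics/w6.png")[15:225,50:300];cv2.imwrite("pics/w6c.png",cv2.resize(a,None,fx=3,fy=2.8,interpolation=2))
E
```

```text
(no output)
```

View pics/w6c.png

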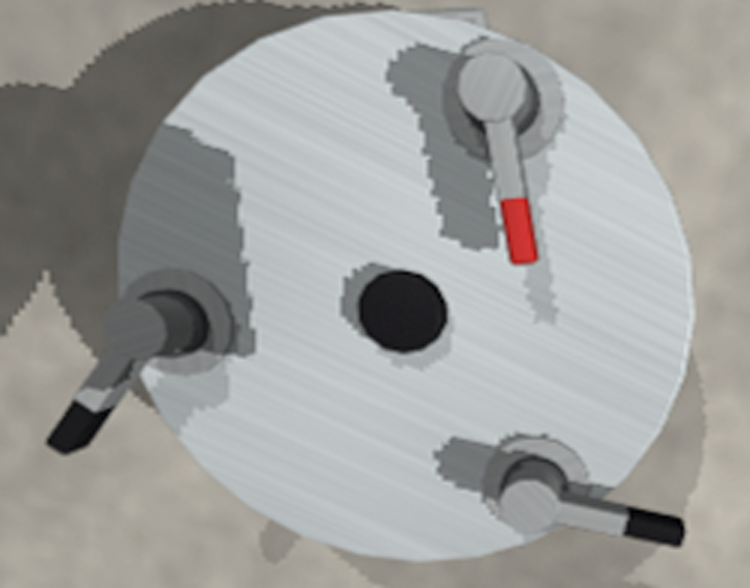

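```bash
python3 - <<'E'
from h import *
p=wpose([.59174,.01847,.29566],[179.956,.387,-168.122])
g=lambda x,y,z:at(p,(x/3+50,y/2.8+15),z)[:2]
for n,h,e in(("1",(492,87),(522,262)),("2",(530,505),(683,533)),("3",(136,333),(67,445))):
    H,E=g(*h,.126),g(*e,.125);d=E-H;print(n,H,E,np.hypot(*d),np.degrees(np.arctan2(d[1],d[0])))
print(g(403,310,.105))
a,b=g(505,125,.125),g(518,262,.125)
d=g(522,262,.125)-g(507,130,.125);print(np.degrees(np.arctan2(d[1],d[0])))
p2=wpose([.48635,-.12992,.34365],[180,0,39.6])
g2=lambda x,y,z:at(p2,(x/3+150,y/3),z)[:2]
for h,e in(((133,393),(140.5,520)),((510,358),(648,298))):
    H,E=g2(*h,.126),g2(*e,.125);d=E-H;print(H,E,np.hypot(*d),np.degrees(np.arctan2(d[1],d[0])))
E
```

```text
1 [ 0.4766002  -0.04462863] [ 0.53003408 -0.02564619] 0.05670549129341453 19.557626634903457
2 [ 0.61758621 -0.00689724] [0.61771415 0.04924871] 0.05614608738963064 89.86944579036431
3 [ 0.58097771 -0.14817089] [ 0.62805129 -0.16990431] 0.05184847287158141 -24.782315552132776
[ 0.5569715  -0.06584401]
16.49125133535194
[ 0.47591051 -0.04703058] [ 0.43691211 -0.07929326] 0.050613791504556915 -140.39965452144745
[ 0.57877459 -0.15064666] [ 0.62828118 -0.1759349 ] 0.05559135392314984 -27.058198528151213
```

Lever 1 now reads 16.5–19.5°, so it has turned about 175°. Its target is about 14°, so I'll go back and add roughly 5°.

```bash

f(){ grep -v -e opening | tr '\n' ' '; echo; }
python3 -m handwheel '[[[0,0,0.04,0,1],[0.01,0,0.04,0,1],[0.03,0,0.029,0,1],[0.03,0,0.029,0,1],[0.02,-0.01,0.037,0,1],[0,0,0,0,1],[0,0,0,0,1]]]' |f
python3 -m handwheel '[[[0,-0.003,0,0,1],[0,0,0,0,1]]]' |f
python3 -m handwheel '[[[-0.0019,-0.00258,0,0.0698,1],[-0.0007,-0.001,0,0.027,1],[0,0,0,0,1]]]' |f
python3 -m handwheel '[[[0,0.003,0,0,1],[-0.02,0.01,-0.037,0,1],[-0.03,0,-0.029,0,1],[-0.03,0,-0.029,0,1],[-0.01,0,-0.04,0,1],[0,0,-0.04,0,1],[0,0,0,0,1],[0,0,0,0,1]]]' |f
python3 - <<'E'
from h import *
s,p=wrist();save(p,"w7.png");print(s["tool_pos"],s["orientation"],s["joint_pos"])
a=cv2.imread("pics/w7.png")[15:225,50:300];cv2.imwrite("pics/w7c.png",cv2.resize(a,None,fx=3,fy=2.8,interpolation=2))
E
```

```text
clock: 13.1 tool_pos: [0.502, -0.0108, 0.117] orientation: [-180.0, -0.3, -168.2] force: [0.9, 0.0, 0.8] 
clock: 13.27 tool_pos: [0.5054, -0.0124, 0.1193] orientation: [180.0, 0.0, -168.3] force: [-2.6, 3.7, -1.5] 
clock: 13.52 tool_pos: [0.5086, -0.0151, 0.1193] orientation: [179.9, -0.0, -174.0] force: [-2.7, 4.0, -2.1] 
clock: 14.18 tool_pos: [0.5978, 0.0067, 0.2965] orientation: [180.0, 0.4, -173.8] force: [-0.3, -0.2, 0.2] 
[0.59775841 0.0066765  0.2964517 ] [ 179.95748725    0.42164557 -173.82112485] [ 1.93890265e+01  1.13837560e+01 -5.06429206e+00  5.74384962e-02
 -7.31317564e+01 -1.03226460e+02]
```

View pics/w7c.png

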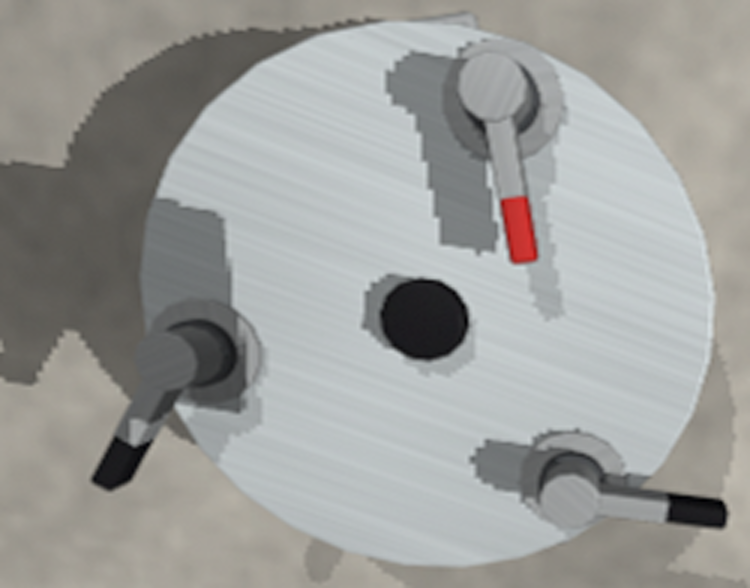

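Red lever now at about 14°. Lever 2 points to about 90°. I'll turn the tool back to yaw 90 so that the +y side leads, with the whole wrist range ahead of it.

```bash

f(){ grep -v -e opening | tr '\n' ' '; echo; }
python3 -m handwheel '[[[0,0,0,-0.12,1],[0,0,0,-0.12,1],[0,0,0,-0.12,1],[0,0,0,-0.12,1],[0,0,0,-0.12,1],[0,0,0,-0.12,1],[0,0,0,-0.12,1],[0,0,0,-0.12,1],[0,0,0,-0.12,1],[0,0,0,-0.12,1],[0,0,0,-0.12,1],[0,0,0,-0.12,1],[0,0,0,-0.12,1],[0,0,0,-0.12,1],[0,0,0,-0.12,1],[0,0,0,-0.12,1],[0,0,0,-0.12,1],[0,0,0,-0.12,1],[0,0,0,-0.12,1],[0,0,0,-0.12,1]]]' |f
python3 -m handwheel '[[[0,0,0,-0.12,1],[0,0,0,-0.12,1],[0,0,0,-0.12,1],[0,0,0,-0.12,1],[0,0,0,-0.12,1],[0,0,0,-0.12,1],[0,0,0,-0.12,1],[0,0,0,-0.12,1],[0,0,0,-0.12,1],[0,0,0,-0.12,1],[0,0,0,-0.12,1],[0,0,0,-0.12,1],[0,0,0,-0.12,1],[0,0,0,-0.12,1],[0,0,0,-0.12,1],[0,0,0,-0.12,1],[0,0,0,-0.12,1],[0,0,0,-0.12,1],[0,0,0,-0.04,1],[0,0,0,0,1]]]' |f
python3 - <<'E'
from h import *
s=telemetry.get_obs();print(s["joint_pos"])
p=wpose([.59776,.00668,.29645],[179.957,.422,-173.821])
g=lambda x,y,z:at(p,(x/3+50,y/2.8+15),z)[:2]
for n,h,e in(("1",(492,87),(522,262)),("2",(573,497),(727,513)),("3",(168,360),(113,480))):
    H,E=g(*h,.126),g(*e,.125);d=E-H;print(n,H,E,np.hypot(*d),np.degrees(np.arctan2(d[1],d[0])))
E
```

```text
clock: 15.9 tool_pos: [0.5952, 0.0062, 0.2916] orientation: [179.9, 0.0, -36.0] force: [-0.1, 0.4, 0.3] 
clock: 17.57 tool_pos: [0.5952, 0.0062, 0.2917] orientation: [-179.9, 0.0, 89.8] force: [-0.5, -0.2, 0.3] 
[ 1.93977845e+01  1.15646662e+01 -5.42488609e+00  1.19994669e-03
 -7.30875428e+01  1.60437474e+02]
1 [ 0.47692255 -0.04476429] [ 0.53210608 -0.03115342] 0.056837288113043685 13.855301715522453
2 [ 0.61647938 -0.0061808 ] [0.61724523 0.0495249 ] 0.05571095726209238 89.21233463840133
3 [ 0.57936875 -0.14804863] [ 0.62761929 -0.16945591] 0.05278623241340331 -23.925385418586394
```

```bash

f(){ grep -v -e opening | tr '\n' ' '; echo; }
python3 -m handwheel '[[[0.0238,-0.0087,0,0,1],[0,0,0.035,0,1],[0,0,0.035,0,1],[0,0,0.035,0,1],[0,0,0.035,0,1],[0,0,0.0317,0,1],[0,0,0,0,1],[0,0,0,0,1]]]' |f
python3 -m handwheel '[[[0.002,0.00272,0,0.0698,1],[0.002,0.00272,0,0.0698,1],[0,0,0,0,1]]]' |f
python3 -m handwheel '[[[0.002,0.00272,0,0.0698,1],[0,0,0,0,1]]]' |f
python3 -m handwheel '[[[0.002,0.00272,0,0.0698,1],[0,0,0,0,1]]]' |f
python3 -m handwheel '[[[0.002,0.00272,0,0.0698,1],[0,0,0,0,1]]]' |f
python3 -m handwheel '[[[0.002,0.00272,0,0.0698,1],[0,0,0,0,1]]]' |f
python3 -m handwheel '[[[0.002,0.00272,0,0.0698,1],[0,0,0,0,1]]]' |f
python3 -m handwheel '[[[0.002,0.00272,0,0.0698,1],[0,0,0,0,1]]]' |f
python3 -m handwheel '[[[0.002,0.00272,0,0.0698,1],[0,0,0,0,1]]]' |f
python3 -m handwheel '[[[0.002,0.00272,0,0.0698,1],[0,0,0,0,1]]]' |f
python3 -m handwheel '[[[0.002,0.00272,0,0.0698,1],[0,0,0,0,1]]]' |f
```

```text
clock: 18.23 tool_pos: [0.586, 0.0296, 0.1197] orientation: [-179.8, 0.1, 89.7] force: [-0.4, -1.0, 1.6] 
clock: 18.48 tool_pos: [0.5946, 0.0345, 0.1238] orientation: [179.8, -0.1, 81.5] force: [-0.1, -0.3, 0.0] 
clock: 18.65 tool_pos: [0.5969, 0.0359, 0.1232] orientation: [179.8, -0.1, 77.7] force: [0.0, -0.1, -0.2] 
clock: 18.82 tool_pos: [0.5994, 0.037, 0.1225] orientation: [179.9, -0.1, 73.7] force: [-0.2, -0.7, -0.4] 
clock: 18.98 tool_pos: [0.6024, 0.0381, 0.122] orientation: [179.9, -0.0, 69.8] force: [-0.5, -0.0, 0.2] 
clock: 19.15 tool_pos: [0.6054, 0.039, 0.1216] orientation: [180.0, -0.0, 65.8] force: [-0.3, -0.1, 1.1] 
clock: 19.32 tool_pos: [0.6086, 0.0397, 0.1214] orientation: [180.0, -0.0, 61.8] force: [-0.0, 0.3, -0.8] 
clock: 19.48 tool_pos: [0.6119, 0.0401, 0.1212] orientation: [180.0, -0.0, 57.8] force: [-0.5, -0.0, 0.4] 
clock: 19.65 tool_pos: [0.6151, 0.0403, 0.121] orientation: [180.0, -0.0, 53.8] force: [0.1, -0.5, 0.5] 
clock: 19.82 tool_pos: [0.6185, 0.0403, 0.121] orientation: [180.0, -0.0, 49.9] force: [0.6, -0.3, 0.5] 
clock: 19.98 tool_pos: [0.6218, 0.04, 0.1209] orientation: [180.0, -0.0, 45.9] force: [0.5, -0.8, 0.6]
```

Still free. I'll continue.

```bash

f(){ grep -v -e opening | tr '\n' ' '; echo; }
python3 -m handwheel '[[[0.002,0.00272,0,0.0698,1],[0,0,0,0,1]]]' |f
python3 -m handwheel '[[[0.002,0.00272,0,0.0698,1],[0,0,0,0,1]]]' |f
python3 -m handwheel '[[[0.002,0.00272,0,0.0698,1],[0,0,0,0,1]]]' |f
python3 -m handwheel '[[[0.002,0.00272,0,0.0698,1],[0,0,0,0,1]]]' |f
python3 -m handwheel '[[[0.002,0.00272,0,0.0698,1],[0,0,0,0,1]]]' |f
python3 -m handwheel '[[[0.002,0.00272,0,0.0698,1],[0,0,0,0,1]]]' |f
python3 -m handwheel '[[[0.002,0.00272,0,0.0698,1],[0,0,0,0,1]]]' |f
python3 -m handwheel '[[[0.002,0.00272,0,0.0698,1],[0,0,0,0,1]]]' |f
python3 -m handwheel '[[[0.002,0.00272,0,0.0698,1],[0,0,0,0,1]]]' |f
python3 -m handwheel '[[[0.002,0.00272,0,0.0698,1],[0,0,0,0,1]]]' |f
python3 - <<'E'
from h import *
p=vision.snapshot("top");save(p,"t8.png")
a=p["color"][120:250,220:370,::-1];cv2.imwrite("pics/t8c.png",cv2.resize(a,None,fx=5,fy=4.5,interpolation=2))
E
```

```text
clock: 20.15 tool_pos: [0.6252, 0.0396, 0.121] orientation: [180.0, -0.0, 41.9] force: [-0.7, 1.0, -0.3] 
clock: 20.32 tool_pos: [0.6284, 0.0389, 0.121] orientation: [180.0, -0.0, 37.9] force: [-0.6, 0.6, 0.1] 
clock: 20.48 tool_pos: [0.6317, 0.0379, 0.1209] orientation: [180.0, -0.0, 33.9] force: [-0.2, 0.4, 0.1] 
clock: 20.65 tool_pos: [0.6348, 0.0368, 0.1209] orientation: [180.0, 0.0, 29.9] force: [-0.0, -0.5, 0.1] 
clock: 20.82 tool_pos: [0.6379, 0.0354, 0.1209] orientation: [180.0, 0.0, 25.9] force: [0.3, 0.7, 0.2] 
clock: 20.98 tool_pos: [0.6409, 0.0338, 0.1209] orientation: [180.0, -0.0, 21.9] force: [-0.7, 0.0, -0.1] 
clock: 21.15 tool_pos: [0.6433, 0.0326, 0.1208] orientation: [-180.0, 0.0, 17.9] force: [-3.0, 3.2, 1.1] 
clock: 21.32 tool_pos: [0.6461, 0.0307, 0.1208] orientation: [-180.0, 0.0, 13.9] force: [-3.0, 4.8, 0.9] 
clock: 21.48 tool_pos: [0.6487, 0.0286, 0.1208] orientation: [-180.0, 0.0, 9.9] force: [-2.5, 4.0, 0.8] 
clock: 21.65 tool_pos: [0.6513, 0.0262, 0.1208] orientation: [-180.0, 0.0, 5.9] force: [-1.3, 5.4, 0.7]
```

View pics/t8c.png

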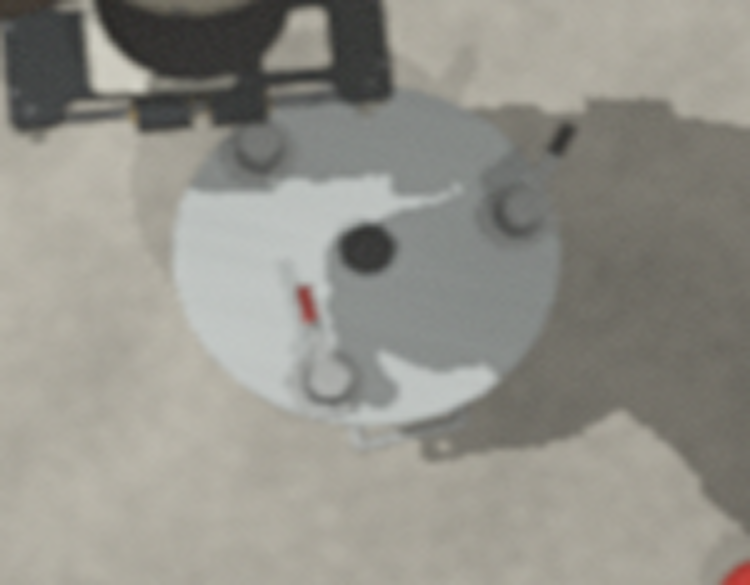

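Take-up on nut 2 came between yaw 21.9 and 17.9 (force jumped to 4.4 N). I'm aiming for a final tool yaw of about -70.5. The red lever is unmoved.

```bash

f(){ grep -v -e opening | tr '\n' ' '; echo; }
python3 -m handwheel '[[[0.002,0.00272,0,0.0698,1],[0.002,0.00272,0,0.0698,1],[0.002,0.00272,0,0.0698,1],[0.002,0.00272,0,0.0698,1],[0.002,0.00272,0,0.0698,1],[0.002,0.00272,0,0.0698,1],[0.002,0.00272,0,0.0698,1],[0.002,0.00272,0,0.0698,1],[0.002,0.00272,0,0.0698,1],[0.002,0.00272,0,0.0698,1],[0,0,0,0,1]]]' |f
python3 -m handwheel '[[[0.002,0.00272,0,0.0698,1],[0.002,0.00272,0,0.0698,1],[0.002,0.00272,0,0.0698,1],[0.002,0.00272,0,0.0698,1],[0.002,0.00272,0,0.0698,1],[0.002,0.00272,0,0.0698,1],[0.002,0.00272,0,0.0698,1],[0.002,0.00272,0,0.0698,1],[0.002,0.00272,0,0.0698,1],[0,0,0,0,1],[0,0,0,0,1]]]' |f
python3 -m handwheel '[[[0,-0.003,0,0,1],[0.01,-0.02,-0.025,0,1],[0,-0.01,-0.038,0,1],[0,0,-0.04,0,1],[0,0,-0.04,0,1],[0,0,-0.03,0,1],[0,0,0,0,1],[0,0,0,0,1],[0,0,0,0,1]]]' |f
python3 - <<'E'
from h import *
s,p=wrist();save(p,"w9.png");print(s["tool_pos"],s["orientation"],s["joint_pos"])
E
```

```text
clock: 22.62 tool_pos: [0.6653, -0.004, 0.121] orientation: [-179.9, -0.0, -34.1] force: [0.1, 5.0, -0.2] 
clock: 23.53 tool_pos: [0.6586, -0.033, 0.1212] orientation: [-179.9, -0.0, -69.8] force: [2.0, 5.4, -0.8] 
clock: 24.28 tool_pos: [0.6917, -0.0322, 0.2936] orientation: [179.9, 0.0, -70.1] force: [0.0, 0.0, -0.3] 
[ 0.69169222 -0.03215044  0.29361487] [ 1.79949616e+02  5.97102343e-03 -7.00793010e+01] [ 1.34193897e+01  2.08785643e+01  7.63061230e+00 -2.34027081e-04
 -7.68027840e+01  6.50136543e+00]
```

View pics/w9.png

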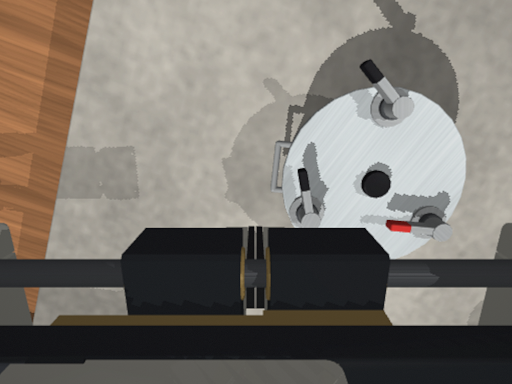

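```bash
python3 - <<'E'
import cv2
a=cv2.imread("pics/w9.png")[50:250,265:475];cv2.imwrite("pics/w9c.png",cv2.resize(a,None,fx=3.5,fy=3,interpolation=2))
E
```

```text
(no output)
```

View pics/w9c.png

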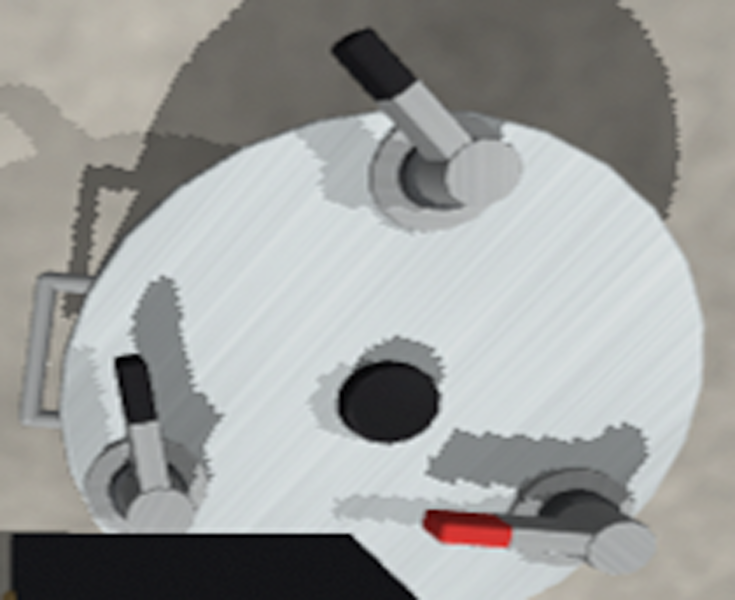

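```bash
python3 - <<'E'
from h import *
p=wpose([.69169,-.03215,.29361],[179.95,0,-70.08])
g=lambda x,y,z:at(p,(x/3.5+265,y/3+50),z)[:2]
for n,h,e in(("1",(622,547),(428,518)),("2",(160,512),(130,357)),("3",(484,173),(354,42))):
    H,E=g(*h,.126),g(*e,.125);d=E-H;print(n,H,E,np.hypot(*d),np.degrees(np.arctan2(d[1],d[0])))
E
```

```text
1 [ 0.47607211 -0.04546723] [ 0.5382216  -0.03470989] 0.06307360410108644 9.819926535839027
2 [ 0.61836627 -0.00861629] [ 0.64883289 -0.05837676] 0.05834654720663485 -58.52230415852288
3 [ 0.57921398 -0.14896599] [ 0.6305329  -0.17269564] 0.0565396059609886 -24.815620560090718
```

Lever 2 reads about -58.5° against 31° estimated at take-up, so it turned about 90°. Now lever 3 (axis about (0.579,-0.149), pointing to -25°).

```bash

f(){ grep -v -e opening | tr '\n' ' '; echo; }
python3 -m handwheel '[[[0,0,0,-0.1124,1],[0,0,0,-0.1124,1],[0,0,0,-0.1124,1],[0,0,0,-0.1124,1],[0,0,0,-0.1124,1],[0,0,0,-0.1124,1],[0,0,0,-0.1124,1],[-0.0037,0.0309,0,0,1],[-0.0037,0.0309,0,0,1],[-0.0037,0.0309,0,0,1],[-0.0037,0.0309,0,0,1],[0,0,0,0,1],[0,0,0,0,1]]]' |f
python3 -m handwheel '[[[0,0,0.0347,0,1],[0,0,0.0347,0,1],[0,0,0.0347,0,1],[0,0,0.0347,0,1],[0,0,0.0347,0,1],[0,0,0,0,1],[0,0,0,0,1],[0,0,0,0,1]]]' |f
python3 -m handwheel '[[[0.002,0.00272,0,0.0698,1],[0,0,0,0,1]]]' |f
python3 -m handwheel '[[[0.002,0.00272,0,0.0698,1],[0,0,0,0,1]]]' |f
python3 -m handwheel '[[[0.002,0.00272,0,0.0698,1],[0,0,0,0,1]]]' |f
python3 -m handwheel '[[[0.002,0.00272,0,0.0698,1],[0,0,0,0,1]]]' |f
python3 -m handwheel '[[[0.002,0.00272,0,0.0698,1],[0,0,0,0,1]]]' |f
python3 -m handwheel '[[[0.002,0.00272,0,0.0698,1],[0,0,0,0,1]]]' |f
python3 -m handwheel '[[[0.002,0.00272,0,0.0698,1],[0,0,0,0,1]]]' |f
python3 -m handwheel '[[[0.002,0.00272,0,0.0698,1],[0,0,0,0,1]]]' |f
python3 -m handwheel '[[[0.002,0.00272,0,0.0698,1],[0,0,0,0,1]]]' |f
python3 -m handwheel '[[[0.002,0.00272,0,0.0698,1],[0,0,0,0,1]]]' |f
```

```text
clock: 25.42 tool_pos: [0.6249, -0.139, 0.293] orientation: [179.9, 0.1, -25.2] force: [0.5, -0.7, 0.0] 
clock: 26.08 tool_pos: [0.6272, -0.1372, 0.1217] orientation: [180.0, -0.0, -25.1] force: [0.6, -0.1, 0.6] 
clock: 26.25 tool_pos: [0.6284, -0.1408, 0.1231] orientation: [-179.9, -0.2, -29.3] force: [0.2, 0.5, -0.3] 
clock: 26.42 tool_pos: [0.6283, -0.1443, 0.1226] orientation: [-179.9, -0.1, -33.2] force: [-0.6, -0.2, -0.6] 
clock: 26.58 tool_pos: [0.6281, -0.1476, 0.1219] orientation: [-179.9, -0.1, -37.2] force: [-0.1, 0.2, -0.3] 
clock: 26.75 tool_pos: [0.6279, -0.1509, 0.1215] orientation: [-179.9, -0.1, -41.1] force: [-0.1, 0.8, 0.9] 
clock: 26.92 tool_pos: [0.6276, -0.1543, 0.1212] orientation: [-180.0, -0.0, -45.1] force: [0.6, 0.7, 0.6] 
clock: 27.08 tool_pos: [0.6269, -0.1576, 0.1209] orientation: [-180.0, -0.0, -49.1] force: [0.6, 0.5, -0.6] 
clock: 27.25 tool_pos: [0.626, -0.1609, 0.1207] orientation: [-180.0, -0.0, -53.1] force: [0.7, 0.4, -0.8] 
clock: 27.42 tool_pos: [0.6249, -0.1641, 0.1206] orientation: [-180.0, -0.0, -57.1] force: [-0.3, -0.1, -0.7] 
clock: 27.58 tool_pos: [0.6237, -0.1672, 0.1205] orientation: [-180.0, -0.0, -61.0] force: [1.0, -0.1, 0.7] 
clock: 27.75 tool_pos: [0.6222, -0.1703, 0.1205] orientation: [-180.0, -0.0, -65.0] force: [0.0, 0.2, 0.5]
```

```bash

f(){ grep -v -e opening | tr '\n' ' '; echo; }
python3 -m handwheel '[[[0.002,0.00272,0,0.0698,1],[0,0,0,0,1]]]' |f
python3 -m handwheel '[[[0.002,0.00272,0,0.0698,1],[0,0,0,0,1]]]' |f
python3 -m handwheel '[[[0.002,0.00272,0,0.0698,1],[0,0,0,0,1]]]' |f
python3 -m handwheel '[[[0.002,0.00272,0,0.0698,1],[0,0,0,0,1]]]' |f
python3 -m handwheel '[[[0.002,0.00272,0,0.0698,1],[0,0,0,0,1]]]' |f
python3 -m handwheel '[[[0.002,0.00272,0,0.0698,1],[0,0,0,0,1]]]' |f
python3 -m handwheel '[[[0.002,0.00272,0,0.0698,1],[0,0,0,0,1]]]' |f
python3 -m handwheel '[[[0.002,0.00272,0,0.0698,1],[0,0,0,0,1]]]' |f
python3 -m handwheel '[[[0.002,0.00272,0,0.0698,1],[0,0,0,0,1]]]' |f
python3 -m handwheel '[[[0.002,0.00272,0,0.0698,1],[0,0,0,0,1]]]' |f
```

```text
clock: 27.92 tool_pos: [0.6206, -0.1733, 0.1205] orientation: [180.0, 0.0, -69.0] force: [-0.0, 0.2, 0.3] 
clock: 28.08 tool_pos: [0.6187, -0.1761, 0.1204] orientation: [180.0, 0.0, -73.0] force: [-0.4, 0.7, -0.0] 
clock: 28.25 tool_pos: [0.6167, -0.1788, 0.1204] orientation: [180.0, 0.0, -77.0] force: [-0.3, -0.4, -0.3] 
clock: 28.42 tool_pos: [0.6145, -0.1813, 0.1204] orientation: [180.0, 0.0, -81.0] force: [0.3, 0.0, 0.1] 
clock: 28.58 tool_pos: [0.6121, -0.1837, 0.1205] orientation: [180.0, 0.0, -85.0] force: [0.8, -0.1, -0.3] 
clock: 28.75 tool_pos: [0.6106, -0.1856, 0.1207] orientation: [-179.9, 0.0, -89.0] force: [2.0, 1.5, -1.1] 
clock: 28.92 tool_pos: [0.6085, -0.1876, 0.1208] orientation: [-179.8, 0.0, -93.0] force: [4.8, 1.0, -1.8] 
clock: 29.08 tool_pos: [0.6057, -0.1895, 0.1208] orientation: [-179.8, 0.0, -97.0] force: [5.7, 1.2, -2.9] 
clock: 29.25 tool_pos: [0.6026, -0.1913, 0.1208] orientation: [-179.8, 0.0, -101.0] force: [5.8, 1.5, -2.3] 
clock: 29.42 tool_pos: [0.5995, -0.1928, 0.1208] orientation: [-179.9, 0.0, -105.0] force: [5.3, 1.4, -3.4]
```

Nut 3 took up at a tool yaw of about -87.5 (force 2.5 then 4.9 then 5.7 N). The final tool yaw should be about -179.

```bash

f(){ grep -v -e opening | tr '\n' ' '; echo; }
python3 -m handwheel '[[[0.002,0.00272,0,0.0698,1],[0.002,0.00272,0,0.0698,1],[0.002,0.00272,0,0.0698,1],[0.002,0.00272,0,0.0698,1],[0.002,0.00272,0,0.0698,1],[0.002,0.00272,0,0.0698,1],[0.002,0.00272,0,0.0698,1],[0.002,0.00272,0,0.0698,1],[0.002,0.00272,0,0.0698,1],[0.002,0.00272,0,0.0698,1],[0,0,0,0,1]]]' |f
python3 -m handwheel '[[[0.002,0.00272,0,0.0698,1],[0.002,0.00272,0,0.0698,1],[0.002,0.00272,0,0.0698,1],[0.002,0.00272,0,0.0698,1],[0.002,0.00272,0,0.0698,1],[0.002,0.00272,0,0.0698,1],[0.002,0.00272,0,0.0698,1],[0.002,0.00272,0,0.0698,1],[0.0012,0.0016,0,0.042,1],[0,0,0,0,1],[0,0,0,0,1]]]' |f
python3 -m handwheel '[[[0,-0.003,0,0,1],[0.01,-0.02,-0.025,0,1],[0,-0.01,-0.038,0,1],[0,0,-0.04,0,1],[0,0,-0.04,0,1],[0,0,-0.03,0,1],[-0.03,-0.02,0,0,1],[-0.03,-0.02,0,0,1],[-0.03,-0.02,0,0,1],[0,0,0,0,1],[0,0,0,0,1],[0,0,0,0,1]]]' |f
python3 - <<'E'
from h import *
s,p=wrist();save(p,"w10.png");print(s["tool_pos"],s["orientation"],s["joint_pos"])
E
```

```text
clock: 30.33 tool_pos: [0.566, -0.1949, 0.1209] orientation: [-179.9, 0.1, -145.0] force: [4.3, -0.9, -1.7] 
clock: 31.25 tool_pos: [0.5423, -0.1792, 0.121] orientation: [-179.9, 0.1, -179.1] force: [4.2, -3.6, 0.4] 
clock: 32.25 tool_pos: [0.6213, -0.2711, 0.2922] orientation: [180.0, -0.2, -179.4] force: [-0.2, -0.2, -0.2] 
[ 0.62134837 -0.27106709  0.29223543] [ 1.79954775e+02 -1.63552282e-01 -1.79444712e+02] [-7.14699305e+00  1.95717940e+01  5.55464802e+00 -2.35828275e-02
 -7.61509932e+01 -8.22921047e+01]
```

View pics/w10.png

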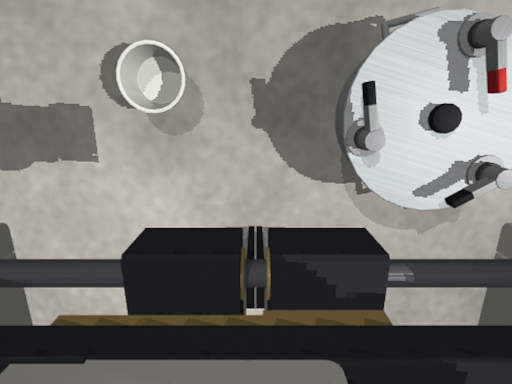

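```bash
python3 - <<'E'
from h import *
p=wpose([.62135,-.27107,.29224],[179.955,-.164,-179.445])
a=cv2.imread("pics/w10.png")[60:220,330:512];cv2.imwrite("pics/w10c.png",cv2.resize(a,None,fx=4,fy=3.5,interpolation=2))
for n,h,e in(("3",(373,139),(369.5,82)),("2",(509,179),(449,202)),("1",(501,30),(498,92))):
    H,E=at(p,h,.126)[:2],at(p,e,.125)[:2];d=E-H;print(n,H,E,np.hypot(*d),np.degrees(np.arctan2(d[1],d[0])))
E
```

```text
3 [ 0.57851223 -0.15280534] [ 0.52462489 -0.1621489 ] 0.0546913837728957 -170.1632531828573
2 [ 0.61840942 -0.00612726] [ 0.64446467 -0.06329664] 0.06282685428222212 -65.49861770854065
1 [ 0.47881319 -0.04742594] [ 0.53250794 -0.0368805 ] 0.054720494702053674 11.111254752911666
```

View pics/w10c.png

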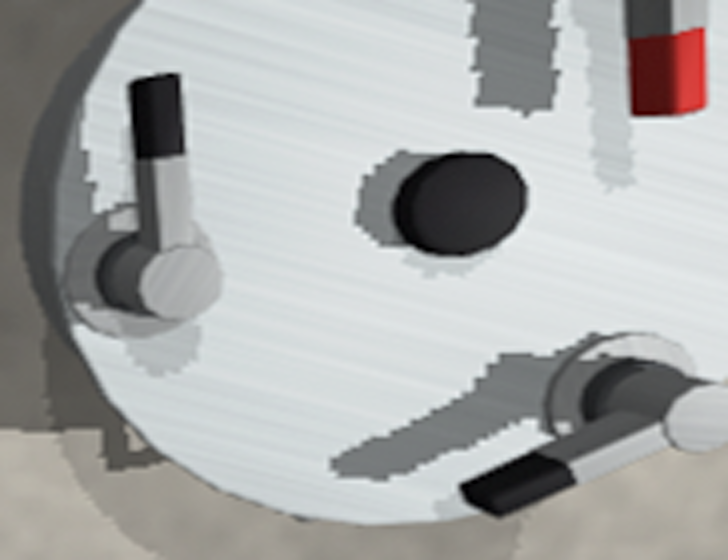

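```bash
python3 -m handwheel '[[[-0.03,0,0,0,1],[0,0,0,0,1],[0,0,0,0,1]]]'
python3 - <<'E'
from h import *
p=vision.snapshot("top");save(p,"t11.png")
a=p["color"][130:225,240:350,::-1];cv2.imwrite("pics/t11c.png",cv2.resize(a,None,fx=6,fy=6,interpolation=2))
for n,ax,L in((1,(.476,-.046),14),(2,(.6175,-.008),-59),(3,(.579,-.15),-170)):
    e=np.array(ax)+.058*np.array([np.cos(np.radians(L)),np.sin(np.radians(L))])
    print(n,(proj(p,[*ax,.126])-[240,130])*6,(proj(p,[*e,.125])-[240,130])*6)
E
```

```text
clock: 32.55
tool_pos: [0.6521, -0.2701, 0.2934]
orientation: [180.0, -0.0, -179.4]
force: [-0.3, -0.5, -0.7]
opening: 0.0004
1 [278.54621066 442.52958058] [247.06580375 316.43299811]
2 [194.47753654 128.11089248] [305.10121548  65.03738732]
3 [511.93122791 215.31606626] [535.83276845 342.38501286]
```

View pics/t11c.png

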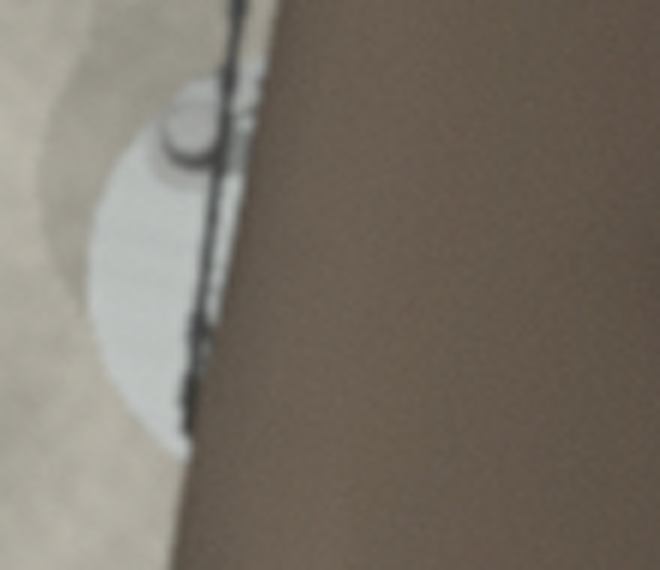

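View pics/t11.png

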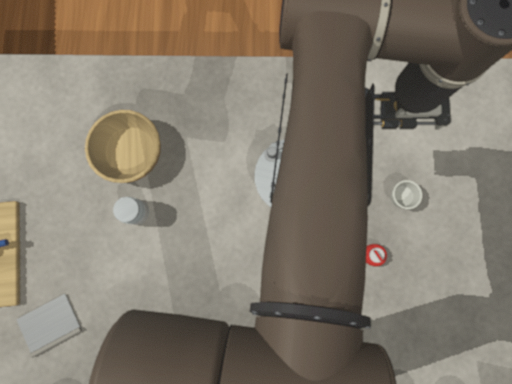

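The arm hides the pot from above, while the bystanders look unmoved. I'll do a last check with the wrist camera, straight over the pot.

```bash
python3 -m handwheel '[[[0,0.033,-0.008,0,1],[0,0.033,-0.008,0,1],[0,0.033,-0.008,0,1],[0,0.033,-0.008,0,1],[0,0.033,-0.008,0,1],[0,0.033,-0.008,0,1],[0,0,0,0,1],[0,0,0,0,1],[0,0,0,0,1]]]'
python3 - <<'E'
from h import *
s,p=wrist();save(p,"w12.png");print(list(s["tool_pos"]),list(s["orientation"]))
a=p["color"][0:200,150:400,::-1];cv2.imwrite("pics/w12c.png",cv2.resize(a,None,fx=3,fy=3,interpolation=2))
E
```

```text
clock: 33.35
tool_pos: [0.6498, -0.0727, 0.3422]
orientation: [180.0, 0.0, -179.5]
force: [-0.3, -0.0, -0.2]
opening: 0.0005
[np.float64(0.6498059453006843), np.float64(-0.07268604962439759), np.float64(0.34221588104611705)] [np.float64(179.99076008920406), np.float64(0.04955976769925791), np.float64(-179.47388122252784)]
```

View pics/w12c.png

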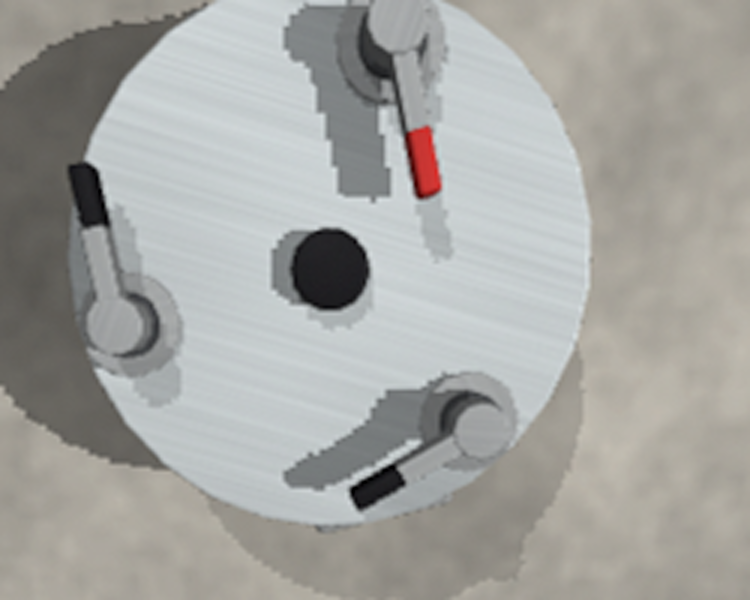

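```bash
python3 - <<'E'
from h import *
p=wpose([.6498,-.07269,.34222],[179.991,.05,-179.474])
g=lambda x,y,z:at(p,(x/3+150,y/3),z)[:2]
for n,h,e in(("1",(397,26),(428,192)),("2",(486,429),(356,500)),("3",(115,325),(80,166))):
    H,E=g(*h,.126),g(*e,.125);d=E-H;print(n,H,E,np.hypot(*d),np.degrees(np.arctan2(d[1],d[0])))
E
```

```text
1 [ 0.47940174 -0.0456813 ] [ 0.53262106 -0.03243466] 0.05484313731727675 13.977268686576515
2 [ 0.61829019 -0.00610817] [ 0.64714602 -0.0562055 ] 0.05781350650548415 -60.058255987000884
3 [ 0.58045872 -0.14891124] [ 0.52505339 -0.15887621] 0.056294328134792467 -169.8040298048133
```

```bash
python3 -c "
from plant import close_job
print(close_job())"
```

```text
the job is handed in; nothing more can be done
None
```

I tightened all three nuts in the order asked (red, then the other two clockwise round the rim) and handed the job in at about 33 s. I pushed each lever clockwise with the closed fingers.

| Nut | Lever angle at take-up (felt) | Final lever angle | Turn from take-up | Asked |
|---|---|---|---|---|
| 1 (red) | about 194° | 14° | about 180° | 180° |
| 2 | about 31° | -60° | about 90° | 90° |
| 3 | about -78° | -170° | about 91° | 90° |

- **Accuracy:** Each turn is good to about 3°, because take-up was felt in 4° steps and the lever angles were read from pictures. I stopped the red nut about 5° short, looked, then went back and finished it.
- **Forces:** Pushing forces stayed below about 8 N in every reading, and near zero after the last retreat, with the arm clear above the pot.
- **Bystanders:** In the last overhead picture the jar, ramekin, timer and basket were where they started.
- **Checks that disagreed:** Two pictures taken at a slant put lever 2 at -58.5° and -65° and lever 1 at about 10–11°. I relied on the final straight-down view, which agrees with the tool's own rotation count.

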